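# Open the tea caddy

## Robot

A 7-joint arm with a two-finger parallel gripper is mounted at the origin on the work surface. World frame = base frame: x ahead of the robot, y to its left, z up, the work surface at z = 0. Lengths are in mm, angles in rad, forces in N, time in s.
With the tool pointing down it reaches from about 400 to 925 mm from the base axis. Payload 4.1 kg.
Tool frame: the origin (TCP) lies midway between the tips of the shut fingers; the grasp point (between the pads) lies r.grip_point_offset behind it (r.grip_point_offset is the distance from the TCP to the grasp point, in mm); z points along the fingers, y is the direction in which the jaws open and shut (so a half turn about z gives the same grasp; the last joint's range is limited). The gripper opens to 85 mm and grips with 20 to 120 N. Pads are 22 mm wide; open, the fingers measure 114 mm over their backs; the gripper's body (76 mm by 85 mm) begins 54 mm behind the grasp point. The pads swing forward as they close: fully open they stand 13 mm farther back than shut.
Start: joints at [-1.339, 0.398, 0.045, 1.537, -0.019, 1.207, -0.051], TCP at [211.1, 614.801, 231.347] pointing down, gripper open.
Joint ranges: [-2.82, 2.82], [-0.49, 2.23], [-1.37, 1.46], [0, 2.46], [-1.36, 4.5], [0.23, 2], [-2.94, 2.94]. Speed limits (rad/s): [2.57, 2.57, 3.14, 3.14, 3.14, 3.14, 3.14].

## Interface

Orientations are given as a unit quaternion [x, y, z, w].
In Python, from rig import r, optics gives the robot as it stands.
- The arm moves only by the tool step_arm, never from a script. Its argument "plan" is a list of rows, each a list of 7 numbers: the shift along the world's x, y, z in units of 30 mm (1.0 is 30 mm), then the turn, a rotation vector about the world's x, y, z in degrees, then the finger opening in mm, from 0 to 85.4. A call has 1 to 5 rows; each row is the pose to reach, as a shift and turn from the pose commanded when the call began; what a row does not reach only later rows make up. A row lasts 1/10 s, in which the tool goes at most 50 mm and 8.59 degrees, less where a joint would pass 70% of its speed; a pose out of reach is approached as far as the arm can. A call with a gripper value outside its range is refused whole. The fingers move at their own pace and stop on an object; "newtons" is the grip in N (left out, the last holds). Time passes only in rows, so rows that repeat a pose let the fingers close. It gives the time, the measured TCP pose, the force and the opening at its end, in the units of the state.
- r.sense(): the state, without advancing time (a new reading comes with each control period).
- optics.capture(name): name is "scene" or "top" or "wrist"; returns a dict with "image" (420x560x3 uint8, red, green, blue), "fx", "fy", "cx", "cy" (pixels), "rvec" (rotation vector, rad) and "tvec" (3), from world to camera coordinates, as OpenCV has them. Camera axes: x right, y down, z forward; pixel columns grow to the right and rows downward; lengths in mm; the calibration is good to about 2 mm. The wrist camera is an equidistant fisheye: a pixel r from the principal point sees the ray r / f radians off the axis. A picture is of the moment at which its call begins. There is no depth.
- r.hand_in(): hands the job in, once; it reports no verdict.
The state is a dict: "t": time; "qpos": joint angles; "qvel": joint speeds; "effort": joint torques, N m; "position": TCP position; "orientation": TCP orientation; "contact_force": force on the tool from outside, world axes, zero at the start; "ft_torque": the same for the moment, N m; "grip_width": opening from 0.0 (shut) to 1.0 (fully open).
Only numpy, scipy, OpenCV 4.12 (cv2) and the standard library are available. Lean on these libraries where they do the work, as an engineer would, in place of code of your own. Each camera call takes 0.05 s, during which the arm holds its last target. There are 200 camera calls.

## Task

The yellow tin stands in front of the green-lidded tea caddy, on the side where its lid has a tab. First push the tin along the table to one side, until it is clear of the caddy's front, then flip the caddy's green lid up from under its front tab and over backwards, so that it stays open by its own weight. Use the fingers only to push: do not lift or tip the tin, do not pinch the lid's tab, leave the tea caddy where it stands, and do not disturb the red-lidded caddy, the mug or the jar.

Things in the scene. Friction and masses are not known exactly. Their poses are not given: they have to be found in the camera images.
- tea: tea caddy: white plastic open box, 120 (its x) x 150 (its y) x 85 mm high, 1.4 kg, standing loose on the table, with a green hinged lid. Origin at the centre of its underside; +x points from its front to its hinge side, z up. Front wall 60 mm to -x of the origin; the lid has its tab on that side, which faces roughly to the robot's right (-y).
- tea_hinge (a point): middle of the hinge line of the green lid, on the far (+x) top rim: 60 mm to +x of the caddy's origin, 85 mm up; the hinge runs along the caddy's y. Axes as the caddy's.
- tea_lid (a joint): angle of the green lid: 0 = shut (level on the rim), grows as it swings up and back about the hinge, stop at 1.95 rad. The lid weighs about 0.14 kg (0.09 to 0.19) and swings almost freely: it falls shut below about 1.5 rad; beyond that gravity takes it to the stop at 1.95, leaning backwards, where it stays. Both caddies are alike but for the colour of the lid.
- tea_tab (a point): middle of the front edge of the green lid's tab, on its underside; moves with the lid, 155 mm from the hinge line. The tab is 70 mm wide (y), 8 mm thick and juts 31 mm out in front of the lid (35 mm beyond the front wall with the lid shut, 85 mm above the table), with free space below it. Lid shut: axes as the caddy's.
- tea_tab_under: lower layer (70 mm wide, 4 mm thick) of the green tab; origin at its centre, 138 mm in front of the hinge.
- tea_tab_top: upper layer (66 mm wide, 4 mm thick) of the green tab; origin at its centre, 136 mm in front of the hinge. Fingers pressing upper and lower layer at once are pinching.
- coffee: coffee caddy: white plastic open box, 120 (its x) x 150 (its y) x 85 mm high, 1.4 kg, standing loose on the table, with a red hinged lid. Origin at the centre of its underside; +x points from its front to its hinge side, z up. Front wall 60 mm to -x of the origin; the lid has its tab on that side, which faces roughly to the robot's right (-y).
- coffee_hinge (a point): middle of the hinge line of the red lid, on the far (+x) top rim: 60 mm to +x of the caddy's origin, 85 mm up; the hinge runs along the caddy's y. Axes as the caddy's.
- coffee_lid (a joint): angle of the red lid: 0 = shut (level on the rim), grows as it swings up and back about the hinge, stop at 1.95 rad. The lid weighs about 0.14 kg (0.09 to 0.19) and swings almost freely: it falls shut below about 1.5 rad; beyond that gravity takes it to the stop at 1.95, leaning backwards, where it stays. Both caddies are alike but for the colour of the lid.
- tin_mid (a point): centre, half-way up, of the yellow round tin: 70 mm diameter, 60 mm high, about 0.3 kg (0.2 to 0.42), closed, loose, standing 8 to 18 mm in front of the green tab at the start and up to 20 mm off its middle. It slides on the table. z up.
- mug: blue ceramic mug with a handle, 76 mm wide, 88 mm high; origin at the centre of its underside. A bystander.
- jar: amber jar with a black cap, 68 mm diameter, 110 mm high; origin at the centre of its underside. A bystander.
- tin: the same yellow tin; origin at the centre of its underside.
Things that resemble listed ones, but are neither listed nor needed, are in the scene too. What is shaped like the coffee but black or pink is not meant.

How it is judged (in metres and radians):
On the way, in this order (a step that is already met when the one before it is completed fails the run):
1. the tin stands upright, clear to one side of the tea caddy's front, the lid still shut ((y of tin_mid in the frame of tea above 0.105 m or y of tin_mid in the frame of tea below -0.105 m) and value of joint tea_lid below 0.15 rad and linear speed of tin below 0.03 m/s), for 0.2 s.
2. the green lid has gone over its balance point (value of joint tea_lid above 1.7 rad), for 0.2 s.
At the end, for the whole second after the job is handed in: The green lid rests at its open stop (above 1.8 rad) by its own weight; the tin stands upright with its centre more than 105 mm to either side of the tea caddy's middle line; the tea caddy is within 30 mm of where it stood; the red lid is shut (value of joint tea_lid above 1.8 rad and velocity of joint tea_lid below 0.1 rad/s and (y of tin_mid in the frame of tea above 0.105 m or y of tin_mid in the frame of tea below -0.105 m) and angle between tin_mid's own z axis and vertical below 0.1 rad and linear speed of tin below 0.02 m/s and value of joint coffee_lid below 0.08 rad and distance of tea from where it was at the start of the episode below 0.03 m); the robot touches nothing.
It fails at once if the tin is lifted or tipped (height (world z) of tin_mid above 0.042 m or angle between tin_mid's own z axis and vertical above 0.35 rad).
It fails at once if the tea caddy is lifted, or shoved more than 40 mm (height (world z) of tea above 0.012 m or distance of tea from where it was at the start of the episode above 0.04 m).
It fails at once if the green tab is pinched: pressed on its upper and lower layer at once (contact force between the fingers and tea_tab_top above 2 N and contact force between the fingers and tea_tab_under above 2 N).
It fails at once if the red-lidded caddy is moved more than 20 mm or opened (distance of coffee from where it was at the start of the episode above 0.02 m or value of joint coffee_lid above 0.15 rad).
It fails at once if the mug or the jar is moved more than 20 mm or tipped (distance of any of mug, jar from where it was at the start of the episode above 0.02 m or angle between any of mug, jar's own z axis and vertical above 0.3 rad).
It also fails if it takes over 51 s, if anything falls off the work surface, if the arm or the gripper's body presses on something with over 40 N, if the wrist force passes 120 N, or if a joint passes its speed limit or range.

## Working session

There is one attempt and no reset: what is moved stays moved. The work goes in short steps, Python scripts to look and compute and a tool call to move; the robot and the scene stay as the last step left them, time stands still between calls to the robot, and variables do not carry over. Pictures are saved under pics/ and viewed, about 8 in all and at most 12, crops included, and the job is handed in when it is done.

Besides the shell and the picture viewer there is one more tool, called after ">>>" as a command line: name --pt "numbers of a row" for each row, then --argument value for the rest. step_arm: Moves the arm, as the interface text tells. Its arguments: {"type":"object","properties":{"plan":{"type":"array"},"newtons":{"type":"number"}},"required":["plan"]}

```bash
mkdir -p pics; ls
python3 - <<'E'
from rig import r, optics
import cv2
for n in("scene","top"):
    c=optics.capture(n); cv2.imwrite(f"pics/{n}0.png",c["image"][:,:,::-1]); print({k:v for k,v in c.items() if k!="image"})
print(r.sense(), r.grip_point_offset)
E
```

```text
pics
{'fx': 483.6302787414915, 'fy': 483.6302787414915, 'cx': 272.7462922310376, 'cy': 210.84489039813806, 'rvec': array([ 2.06321966,  1.46253717, -0.5263369 ]), 'tvec': array([-256.74712604, -322.55086089, 1684.458799  ])}
{'fx': 472.0780041028147, 'fy': 472.0780041028147, 'cx': 272.08492842547236, 'cy': 202.50415428934014, 'rvec': array([ 2.15762655, -2.18269863,  0.14777586]), 'tvec': array([  73.90655492,  556.30077045, 1244.91014666])}
{'t': 0.1, 'qpos': array([-1.3390056 ,  0.39909613,  0.04504666,  1.53771302, -0.01871172,
        1.20691512, -0.05070714]), 'qvel': array([ 0.00087088, -0.00084748,  0.0009073 , -0.00301294, -0.00010385,
       -0.00112955,  0.00119511]), 'effort': array([ 3.35979552e-03, -4.76260900e+01,  1.36988562e+00, -2.54952782e+01,
        1.19749946e-02,  5.01974326e-03,  3.13396839e-06]), 'position': array([210.91218296, 614.24520854, 230.3999458 ]), 'orientation': array([ 1.64596931e-01,  9.86360542e-01, -8.50649914e-04, -8.56295728e-05]), 'contact_force': array([-0.11806654, -0.15417912,  0.00059372]), 'ft_torque': array([0.02565905, 0.03217126, 0.00777577]), 'grip_width': 0.9974406457477272} 18.700000000000003
```

View pics/scene0.png

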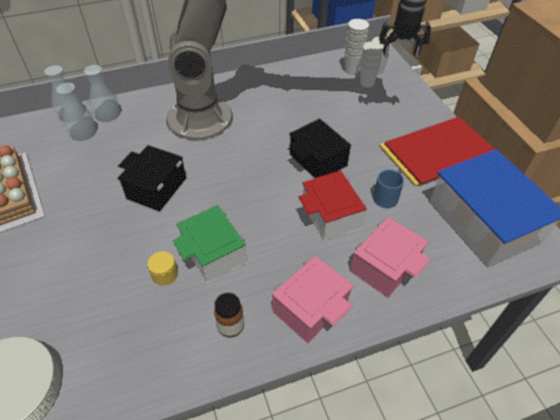

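View pics/top0.png

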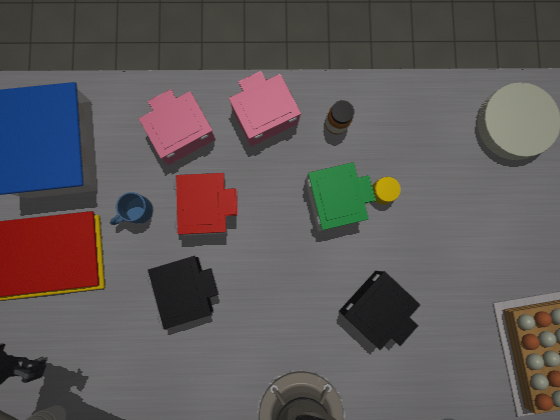

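The top view shows the green caddy at (338,195), its tab at (368,188) and the tin at (387,189). The jar is at (341,115), the red caddy at (203,203) and the mug at (131,208).

```bash
cat > h.py <<'E'
from rig import r, optics
import cv2, numpy as np
def rays(c,px):
    px=np.atleast_2d(np.float64(px)); R=cv2.Rodrigues(c["rvec"])[0]
    d=np.c_[(px[:,0]-c["cx"])/c["fx"],(px[:,1]-c["cy"])/c["fy"],np.ones(len(px))]@R
    return -R.T@c["tvec"], d
def onz(c,px,z):
    o,d=rays(c,px); return (o+d*((z-o[2])/d[:,2])[:,None])[:,:2]
def mask(c,lo,hi):
    h=cv2.cvtColor(c["image"],cv2.COLOR_RGB2HSV); m=cv2.inRange(h,lo,hi)
    n,l,s,_=cv2.connectedComponentsWithStats(m); return np.uint8(l==1+np.argmax(s[1:,4]))*255
def cont(m): return max(cv2.findContours(m,cv2.RETR_EXTERNAL,cv2.CHAIN_APPROX_NONE)[0],key=cv2.contourArea)
G=((45,80,40),(80,255,255)); Y=((20,120,100),(33,255,255))
E
python3 - <<'E'
from h import *
c=optics.capture("top")
m=mask(c,*G); print("area",m.sum()/255)
p=onz(c,cont(m)[:,0],92)
body=cv2.morphologyEx(m,cv2.MORPH_OPEN,np.ones((41,41)))
body=cv2.morphologyEx(m,cv2.MORPH_OPEN,cv2.getStructuringElement(cv2.MORPH_ELLIPSE,(35,35)))
q=onz(c,cont(body)[:,0],92); print("lid rect",cv2.minAreaRect(np.float32(q)), "full",cv2.minAreaRect(np.float32(p)))
tab=cv2.subtract(m,cv2.dilate(body,np.ones((3,3))));n,l,s,ce=cv2.connectedComponentsWithStats(tab);k=1+np.argmax(s[1:,4])
print("tab",s[k],onz(c,ce[k],92)); t=onz(c,cont(np.uint8(l==k))[:,0],92);print(cv2.minAreaRect(np.float32(t)))
y=mask(c,*Y); e=onz(c,cont(y)[:,0],60); print("tin",cv2.minEnclosingCircle(np.float32(e)),cv2.boundingRect(y))
s=optics.capture("scene"); m2=mask(s,*G); y2=mask(s,*Y)
print("scene lid corners", [onz(s,a[0],92)[0].round() for a in cv2.approxPolyDP(cont(m2),4,True)])
print("top corners", [onz(c,a[0],92)[0].round() for a in cv2.approxPolyDP(cont(m),3,True)])
print("jar,coffee",onz(c,(343,118),100),onz(c,(203,203),92),"black",onz(c,[(418,303),(390,350),(378,272),(340,312)],92))
E
```

```text
area 3136.0
lid rect ((568.2398681640625, -109.37902069091797), (153.74679565429688, 140.4199676513672), 12.679015159606934) full ((569.939208984375, -116.33651733398438), (154.20852661132812, 154.7415771484375), 12.679006576538086)
tab [361 175  15  28 157] [[ 584.11352457 -184.06677544]]
((584.0050048828125, -181.3372039794922), (69.72323608398438, 22.781835556030273), 11.455485343933105)
tin ((419.2271423339844, 645.4749145507812), 161.2516326904297) (0, 215, 104, 85)
scene lid corners [array([486., -55.]), array([ 507., -173.]), array([ 550., -169.]), array([ 564., -195.]), array([ 624., -183.]), array([ 619., -151.]), array([ 657., -140.]), array([630., -26.])]
top corners [array([ 652., -144.]), array([626., -26.]), array([480., -58.]), array([ 507., -178.]), array([ 546., -169.]), array([ 554., -198.]), array([ 620., -182.]), array([ 612., -156.])]
jar,coffee [[ 770.23242679 -119.91704031]] [[550.64336257 246.19184365]] black [[ 290.46389142 -296.95930861]
 [ 176.28999839 -221.02618979]
 [ 369.32523393 -198.4429333 ]
 [ 271.08049974  -98.61283012]]
```

Run:
```python
from h import *
print([a for a in dir(r) if a[0]!='_'])
H=np.array([555.5,-41]);T=np.array([590,-190.]);u=(H-T)/np.linalg.norm(H-T);v=np.array([-u[1],u[0]]);C=H-60*u
print("u",u,"v",v,"C",C)
for n,(x,y) in (("top",(387,189)),("scene",(162,268))):
    c=optics.capture(n); h=cv2.cvtColor(c["image"],cv2.COLOR_RGB2HSV); w=np.zeros(h.shape[:2],np.uint8); w[y-25:y+25,x-25:x+25]=255
    m=cv2.inRange(h,(20,120,120 if n=="top" else 60),(33,255,255))&w
    q=onz(c,cont(m)[:,0],60); (a,b),d=cv2.minEnclosingCircle(np.float32(q)); M=q.mean(0)
    print(n,(a,b),d,q.min(0),q.max(0), [(np.array([a,b])-C)@u,(np.array([a,b])-C)@v])
```

```text
['PlanningError', 'grip_point_offset', 'hand_in', 'sense']
u [-0.22557573  0.97422564] v [-0.97422564 -0.22557573] C [569.03454406 -99.45353811]
top (587.8228149414062, -239.73757934570312) 34.046016693115234 [ 557.18697825 -273.7286922 ] [ 619.35859345 -206.6522008 ] [np.float64(-140.90648717223903), np.float64(13.340660479788804)]
scene (608.8673095703125, -234.49826049804688) 50.713871002197266 [ 558.31803822 -271.11135092] [ 659.41662948 -204.76564504] [np.float64(-140.54933576931148), np.float64(-8.34328886180616)]
```

>>> step_arm --pt "4.8 -6.8 0 0 0 -40 40" --pt "4.8 -6.8 0 0 0 -40 40" --pt "4.8 -6.8 0 0 0 -40 40" --pt "4.8 -6.8 0 0 0 -40 40" --pt "4.8 -6.8 0 0 0 -40 40"

```text
t: 0.8
position: [356.1, 409.0, 231.5]
orientation: [0.494, 0.869, 0.0, 0.0]
contact_force: [1.1, 0.0, 0.3]
grip_width: 0.468
```

>>> step_arm --pt "4.8 -6.8 0 0 0 -40 40" --pt "4.8 -6.8 0 0 0 -40 40" --pt "4.8 -6.8 0 0 0 -40 40" --pt "4.8 -6.8 0 0 0 -40 40" --pt "4.8 -6.8 0 0 0 -40 40"

```text
t: 1.3
position: [499.9, 205.1, 231.7]
orientation: [0.762, 0.648, 0.001, -0.0]
contact_force: [1.3, 0.8, 0.3]
grip_width: 0.467
```

>>> step_arm --pt "0.4 -7.7 0 0 0 -34 40" --pt "0.4 -7.7 0 0 0 -34 40" --pt "0.4 -7.7 0 0 0 -34 40" --pt "0.4 -7.7 0 0 0 -34 40" --pt "0.4 -7.7 0 0 0 -34 40"

```text
t: 1.8
position: [510.6, -28.7, 231.8]
orientation: [0.918, 0.396, 0.0, 0.001]
contact_force: [0.9, 0.1, -0.2]
grip_width: 0.468
```

>>> step_arm --pt "0.3 -7.7 0 0 0 -34 40" --pt "0.3 -7.7 0 0 0 -34 40" --pt "0.3 -7.7 0 0 0 -34 40" --pt "0.3 -7.7 0 0 0 -34 40" --pt "0.3 -7.7 0 0 0 -34 40"

```text
t: 2.3
position: [519.2, -259.4, 231.7]
orientation: [0.994, 0.111, -0.0, 0.001]
contact_force: [0.1, 0.4, -0.2]
grip_width: 0.468
```

Run:
```python
from h import *
s=r.sense();print(s["qpos"].round(3),s["position"].round(1),s["orientation"].round(3))
c=optics.capture("wrist"); cv2.imwrite("pics/w1.png",c["image"][:,:,::-1])
```

```text
[-0.294  0.387  0.891  1.725 -0.321  1.182 -0.665] [ 519.2 -259.4  231.7] [ 0.994  0.111 -0.     0.001]
```

View pics/w1.png

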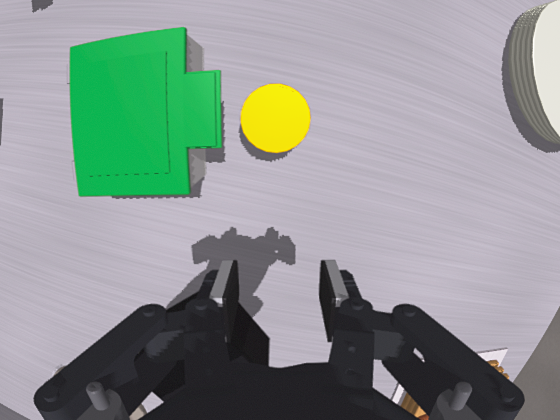

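>>> step_arm --pt "0 0 -5 0 0 0 40" --pt "0 0 -5 0 0 0 40" --pt "0 0 -5 0 0 0 40" --pt "0 0 -6.0 0 0 0 40" --pt "0 0 -7.0 0 0 0 40"

```text
t: 2.85
position: [519.7, -254.3, 19.4]
orientation: [0.993, 0.114, -0.001, -0.0]
contact_force: [-0.0, 0.1, 1.1]
grip_width: 0.466
```

>>> step_arm --pt "0.3 0.0 0.1 0 0 0 40" --pt "0.6 0.1 0.1 0 0 0 40" --pt "0.9 0.1 0.1 0 0 0 40" --pt "1.2 0.2 0.1 0 0 0 40" --pt "1.5 0.2 0.1 0 0 0 40"

```text
t: 3.35
position: [563.5, -249.6, 25.6]
orientation: [0.993, 0.114, -0.002, -0.0]
contact_force: [-8.0, -0.4, 5.4]
grip_width: 0.47
```

>>> step_arm --pt "0.3 0.05 0 0 0 0 40" --pt "0.6 0.1 0 0 0 0 40" --pt "0.9 0.15 0 0 0 0 40" --pt "1.2 0.2 0 0 0 0 40" --pt "1.5 0.25 0 0 0 0 40"

```text
t: 3.85
position: [608.3, -243.2, 25.6]
orientation: [0.994, 0.113, -0.002, 0.0]
contact_force: [-6.8, -1.0, 3.6]
grip_width: 0.464
```

Run:
```python
from h import *
c=optics.capture("wrist"); cv2.imwrite("pics/w2.png",c["image"][:,:,::-1])
```

```text
(no output)
```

View pics/w2.png

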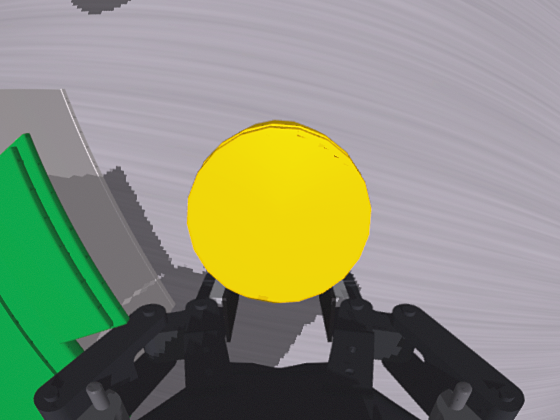

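The tin is cradled between the fingers at about (279,212), and the caddy is clear on the left. The 4–5 N upward force could mean the tin is tilting, so I'll check from the side.

Run:
```python
from h import *
c=optics.capture("scene"); im=c["image"][180:340,100:300,::-1]; cv2.imwrite("pics/s2.png",cv2.resize(im,None,fx=4,fy=4,interpolation=cv2.INTER_CUBIC)[:600,:800])
print(r.sense()["contact_force"],r.sense()["ft_torque"],r.sense()["position"])
```

```text
[-2.09928695 -2.12462745  1.06742259] [-0.29654785  0.38507043  0.08080028] [ 610.8455667  -242.51601224   25.5625142 ]
```

View pics/s2.png

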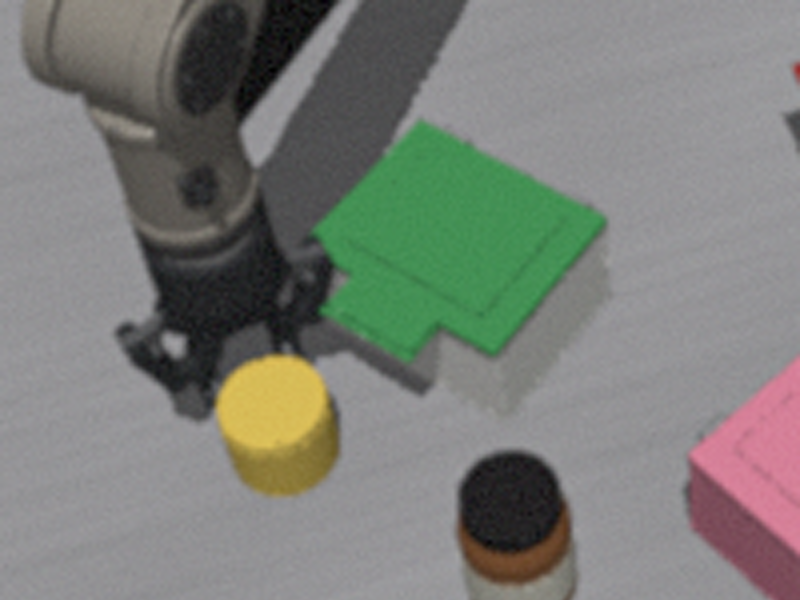

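>>> step_arm --pt "-0.2 0 0 0 0 0 40" --pt "-0.2 0 -0.3 0 0 0 40" --pt "0.0 0 -0.3 0 0 0 40" --pt "0.2 0.05 -0.3 0 0 0 40" --pt "0.4 0.1 -0.3 0 0 0 40"

```text
t: 4.45
position: [620.1, -239.5, 14.5]
orientation: [0.994, 0.113, -0.002, -0.0]
contact_force: [-5.8, -1.5, -0.3]
grip_width: 0.467
```

>>> step_arm --pt "0.2 0.05 0 0 0 0 40" --pt "0.4 0.1 0 0 0 0 40" --pt "0.6 0.14 0 0 0 0 40" --pt "0.8 0.18 0 0 0 0 40" --pt "1.0 0.22 0 0 0 0 40"

```text
t: 4.95
position: [650.4, -233.2, 14.6]
orientation: [0.994, 0.113, -0.002, 0.0]
contact_force: [-4.9, -1.9, -0.5]
grip_width: 0.469
```

>>> step_arm --pt "0.2 0.05 0 0 0 0 40" --pt "0.4 0.1 0 0 0 0 40" --pt "0.6 0.14 0 0 0 0 40" --pt "0.8 0.18 0 0 0 0 40" --pt "1.0 0.22 0 0 0 0 40"

```text
t: 5.45
position: [683.1, -224.6, 15.3]
orientation: [0.994, 0.114, 0.0, -0.0]
contact_force: [-1.4, -0.3, -1.2]
grip_width: 0.471
```

>>> step_arm --pt "0.15 0.03 0 0 0 0 40" --pt "0.3 0.06 0 0 0 0 40" --pt "0.35 0.07 0 0 0 0 40" --pt "-0.5 -0.1 0 0 0 0 40" --pt "-1.5 -0.3 0 0 0 0 40"

```text
t: 5.95
position: [641.7, -235.0, 17.1]
orientation: [0.993, 0.115, 0.004, 0.002]
contact_force: [0.9, -0.9, 2.0]
grip_width: 0.469
```

```bash
cat > tin.py <<'E'
from h import *
C=np.array([569.03,-99.45]);u=np.array([-.2256,.9742]);v=np.array([-.9742,-.2256])
c=optics.capture("top"); h=cv2.cvtColor(c["image"],cv2.COLOR_RGB2HSV); w=np.zeros(h.shape[:2],np.uint8); w[80:260,330:450]=255
m=cv2.inRange(h,(20,120,120),(33,255,255))&w
q=np.float32(onz(c,cont(m)[:,0],60)); (a,b),d=cv2.minEnclosingCircle(q); p=np.array([a,b])-C
print("tin",a,b,d,"u,v",p@u,p@v,"pix",cv2.boundingRect(m))
g=mask(c,*G); print("green", g.sum()/255, cv2.minAreaRect(np.float32(onz(c,cont(g)[:,0],92))))
s=r.sense();P=s["position"];print(P,(P[:2]-C)@u,(P[:2]-C)@v,s["qpos"].round(3),s["t"])
E
python3 tin.py
```

```text
tin 729.6194458007812 -213.6967315673828 34.15242385864258 u,v -147.52814486560058 -130.67217545751953 pix (363, 125, 26, 24)
green 2717.0 ((597.9509887695312, -93.71659851074219), (136.4452667236328, 154.13272094726562), 46.48727035522461)
[ 633.36020698 -237.90387656   16.73460645] -149.3946612367199 -31.435293087619485 [-0.157  0.775  0.675  1.656 -0.579  0.919 -0.607] 6.0
```

>>> step_arm --pt "-0.7 -2.2 1.5 0 0 0 0" --pt "-0.7 -2.2 3.0 0 0 8 0" --pt "-0.7 -2.2 4.5 0 0 16 0" --pt "-0.7 -2.2 6 0 0 24 0" --pt "-0.7 -2.2 6 0 0 32 0"

```text
t: 6.5
position: [619.9, -303.9, 204.1]
orientation: [0.923, 0.385, 0.005, 0.005]
contact_force: [-0.6, -0.1, -0.1]
grip_width: 0.003
```

```bash
python3 tin.py
```

```text
tin 729.9695434570312 -213.56178283691406 34.02355194091797 u,v -147.47565984362794 -131.04368502783205 pix (363, 125, 26, 24)
green 3121.0 ((589.8467407226562, -100.70881652832031), (153.49765014648438, 154.53939819335938), 44.46799087524414)
[ 619.29958627 -302.82397484  202.34012402] -209.46774495103236 -3.0914622248915027 [-0.036  0.561  0.648  1.489 -0.355  1.198 -0.112] 6.55
```

>>> step_arm --pt "0 0 0 0 0 42 0" --pt "0 0 0 0 0 42 0" --pt "0 0 0 0 0 42 0" --pt "0 0 0 0 0 42 0" --pt "0 0 0 0 0 42 0"

```text
t: 7.05
position: [616.4, -299.5, 194.3]
orientation: [0.724, 0.69, 0.0, -0.001]
contact_force: [-0.5, -0.4, 0.5]
grip_width: 0.001
```

>>> step_arm --pt "0 0 0 0 0 8 0" --pt "0 0 0 0 0 15 0" --pt "0 0 0 0 0 15 0"

```text
t: 7.35
position: [616.3, -299.7, 194.5]
orientation: [0.63, 0.777, 0.0, -0.001]
contact_force: [0.6, -0.3, -0.2]
grip_width: 0.0
```

>>> step_arm --pt "0 0 0 39 9 0 0" --pt "0 0 0 39 9 0 0" --pt "0 0 0 39 9 0 0" --pt "0 0 0 39 9 0 0" --pt "0 0 0 39 9 0 0"

```text
t: 7.85
position: [615.6, -302.4, 193.5]
orientation: [0.593, 0.728, 0.211, -0.272]
contact_force: [0.5, -0.2, -0.2]
grip_width: -0.003
```

```bash
cat > st.py <<'E'
from h import *
from scipy.spatial.transform import Rotation as R
C=np.array([569.03,-99.45]);u=np.array([-.2256,.9742]);v=np.array([-.9742,-.2256])
s=r.sense();P=s["position"];print("u,v,z",((P[:2]-C)@u).round(1),((P[:2]-C)@v).round(1),P[2].round(1),"q",s["qpos"].round(3),s["t"])
M=R.from_quat(s["orientation"]).as_matrix()
for n,k in (("x",0),("y",1),("z",2)): print(n,(M[:2,k]@u).round(2),(M[:2,k]@v).round(2),M[2,k].round(2))
E
python3 st.py
```

```text
u,v,z -208.2 0.5 193.5 q [ 0.486  0.853  0.251  1.069 -0.602  1.822  0.937] 7.85
x 0.76 -0.02 0.65
y -0.02 -1.0 -0.02
z 0.65 -0.0 -0.76
```

>>> step_arm --pt "0 0 -1 8 2 0 0" --pt "0 0 -2 15 3.5 0 0" --pt "0 0 -2 15 3.5 0 0"

```text
t: 8.15
position: [610.7, -300.3, 117.8]
orientation: [0.561, 0.68, 0.284, -0.378]
contact_force: [-1.4, 0.6, -4.6]
grip_width: 0.003
```

```bash
python3 st.py
```

```text
u,v,z -205.1 4.7 117.8 q [ 0.583  1.069  0.164  0.963 -0.695  1.958  0.943] 8.15
x 0.55 -0.04 0.83
y -0.02 -1.0 -0.04
z 0.83 0.01 -0.55
```

>>> step_arm --pt "-0.1 0.4 -0.2 -8 -2 0 0" --pt "-0.2 0.8 -0.6 -8 -2 0 0" --pt "-0.3 1.2 -1.1 -8 -2 0 0" --pt "-0.4 1.6 -1.5 -8 -2 0 0" --pt "-0.4 1.6 -1.5 -8 -2 0 0"

```text
t: 8.65
position: [604.9, -249.3, 92.9]
orientation: [0.575, 0.714, 0.247, -0.314]
contact_force: [-0.3, 0.1, 0.0]
grip_width: -0.0
```

```bash
python3 st.py
```

```text
u,v,z -154.1 -1.1 92.9 q [ 0.483  0.931  0.192  1.209 -0.645  1.711  1.011] 8.65
x 0.68 -0.01 0.73
y -0.01 -1.0 -0.01
z 0.73 -0.0 -0.68
```

>>> step_arm --pt "0 0 -0.4 0 0 0 0" --pt "0 0 -0.8 0 0 0 0" --pt "0 0 -1.2 0 0 0 0" --pt "0 0 -1.6 0 0 0 0" --pt "0 0 -1.6 0 0 0 0"

```text
t: 9.15
position: [602.8, -252.1, 39.6]
orientation: [0.576, 0.712, 0.247, -0.317]
contact_force: [0.1, 0.2, -0.5]
grip_width: -0.005
```

```bash
python3 st.py
python3 - <<'E'
from h import *
c=optics.capture("wrist"); cv2.imwrite("pics/w3.png",c["image"][:,:,::-1])
E
```

```text
u,v,z -156.4 1.5 39.6 q [ 0.49   0.994  0.187  1.215 -0.647  1.657  1.046] 9.15
x 0.68 -0.02 0.74
y -0.01 -1.0 -0.01
z 0.74 -0.0 -0.68
```

View pics/w3.png

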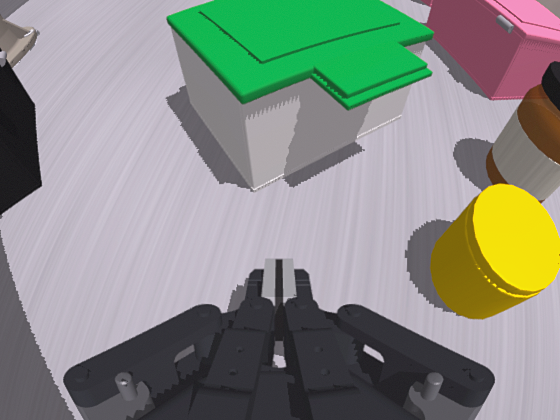

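The tool is low in front of the caddy and the tin is upright at (500,250). But the caddy looks turned and the tab sits at (385,85), right of the finger axis. I'll re-measure it.

Run:
```python
from h import *
for n in("top","scene"):
    c=optics.capture(n); g=mask(c,*G)
    print(n,g.sum()/255,[onz(c,a[0],92)[0].round() for a in cv2.approxPolyDP(cont(g),3,True)])
    cv2.imwrite(f"pics/{n}3.png",c["image"][:,:,::-1])
w=optics.capture("wrist"); R=cv2.Rodrigues(w["rvec"])[0]; print("cam pos",-R.T@w["tvec"],"axes rows",R.round(2),w["fx"],w["cx"],w["cy"])
# tab corners in wrist image via fisheye
px=np.float64([(347,107),(432,70),(243,101),(434,35)]); d=(px-[w["cx"],w["cy"]])/w["fx"]
t=np.linalg.norm(d,axis=1); ray=np.c_[d*(np.sin(t)/t)[:,None],np.cos(t)]@R; o=-R.T@w["tvec"]
print((o+ray*((85-o[2])/ray[:,2])[:,None]).round(1))
```

```text
top 3122.0 [array([676., -79.]), array([590.,   6.]), array([ 482., -100.]), array([ 570., -185.]), array([ 596., -158.]), array([ 620., -177.]), array([ 665., -134.]), array([ 647., -110.])]
scene 2623.0 [array([486., -97.]), array([ 566., -180.]), array([ 601., -157.]), array([ 626., -176.]), array([ 668., -135.]), array([ 651., -105.]), array([679., -77.]), array([594.,   7.])]
cam pos [ 616.84759647 -302.73551259  196.62922378] axes rows [[ 0.98  0.21 -0.01]
 [ 0.18 -0.85 -0.49]
 [-0.11  0.48 -0.87]] 325.19226210127806 278.5835864013097 213.30176588022414
[[ 623.3 -172.    85. ]
 [ 676.3 -116.2   85. ]
 [ 569.7 -179.1   85. ]
 [ 685.8  -60.8   85. ]]
```

View pics/top3.png

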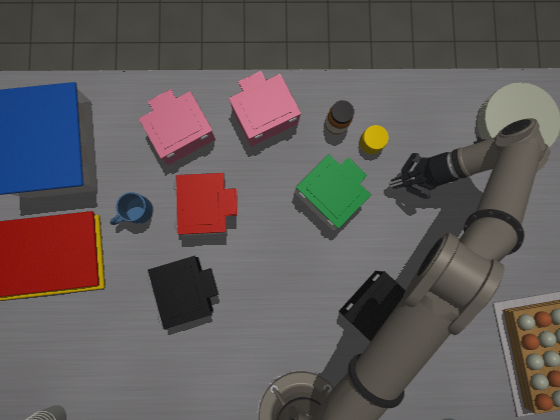

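The caddy was dragged round by about 31° and about 15 mm, probably because a gripper linkage caught the tab. Both are within limits. In the caddy's new frame the tin is only at v≈-20, so it has to be moved again. My plan is to straddle the tin with open jaws, without gripping it, and push it to the robot-side front.

>>> step_arm --pt "0 0 1.5 0 0 0 0" --pt "0 0 3 -8 -2 0 0" --pt "0.8 0 4.5 -16 -4 0 0" --pt "1.6 0 5.3 -24 -6 0 0" --pt "2.5 0 5.3 -32 -7.5 0 0"

```text
t: 9.85
position: [682.3, -255.2, 210.2]
orientation: [0.624, 0.772, 0.079, -0.089]
contact_force: [0.3, -0.8, -0.4]
grip_width: 0.001
```

>>> step_arm --pt "0 0 0 -7 -2 0 0" --pt "0.6 0.3 0 -14.5 -3.5 0 0" --pt "1.2 0.8 0 -14.5 -3.5 0 0" --pt "1.6 1.3 0 -14.5 -3.5 0 0"

```text
t: 10.25
position: [728.6, -210.3, 202.6]
orientation: [0.627, 0.779, -0.0, 0.006]
contact_force: [0.3, -0.5, -0.3]
grip_width: 0.001
```

```bash
sed -i 's/^C=.*/C=np.array([580.,-89.]);u=np.array([-.699,.715]);v=np.array([-.715,-.699])/' st.py tin.py
cat >> st.py <<'E'
print("pos",P.round(1),"z axis",M[:,2].round(3),"y az",np.degrees(np.arctan2(M[1,1],M[0,1])).round(1))
E
python3 st.py
```

```text
u,v,z -190.6 -21.4 202.6 q [-0.021  0.643  0.41   1.28  -0.249  1.257  0.606] 10.25
x 0.85 -0.53 -0.01
y -0.53 -0.85 0.01
z -0.01 -0.0 -1.0
pos [ 728.6 -210.3  202.6] z axis [ 0.01  -0.008 -1.   ] y az 12.4
```

>>> step_arm --pt "0 -0.1 0 0 0 8 85" --pt "0 -0.1 0 0 0 17 85" --pt "0 -0.1 0 0 0 17.5 85" --pt "0 -0.1 0 0 0 17.5 85" --pt "0 -0.1 0 0 0 17.5 85"

```text
t: 10.75
position: [726.9, -217.1, 201.4]
orientation: [0.503, 0.864, -0.0, 0.006]
contact_force: [-0.1, -0.5, 0.4]
grip_width: 0.846
```

```bash
python3 st.py
python3 - <<'E'
from h import *
w=optics.capture("wrist"); cv2.imwrite("pics/w4.png",w["image"][:,:,::-1]); R=cv2.Rodrigues(w["rvec"])[0]
m=mask(w,(20,120,80),(33,255,255)); p=cont(m)[:,0].astype(float); d=(p-[w["cx"],w["cy"]])/w["fx"]
t=np.linalg.norm(d,axis=1); ray=np.c_[d*(np.sin(t)/t)[:,None],np.cos(t)]@R; o=-R.T@w["tvec"]
q=(o+ray*((60-o[2])/ray[:,2])[:,None])[:,:2]; print(cv2.boundingRect(m),cv2.minEnclosingCircle(np.float32(q)))
E
```

```text
u,v,z -194.3 -15.5 201.4 q [ 0.028  0.634  0.344  1.279 -0.209  1.252  0.888] 10.75
x 0.97 -0.26 -0.01
y -0.26 -0.97 0.01
z -0.01 -0.0 -1.0
pos [ 726.9 -217.1  201.4] z axis [ 0.01  -0.006 -1.   ] y az 29.5
(248, 152, 74, 80) ((730.3346557617188, -209.10885620117188), 37.491966247558594)
```

View pics/w4.png

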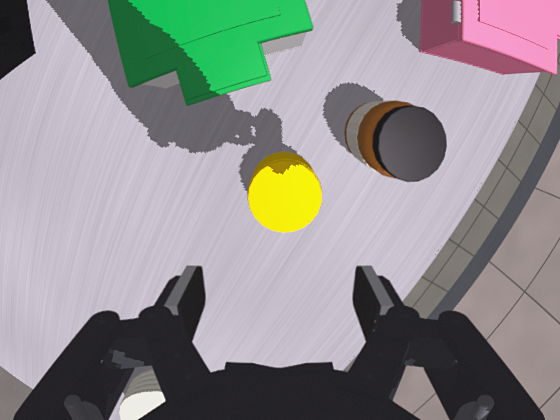

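>>> step_arm --pt "0.13 0.13 -1.2 0 0 0 85.4" --pt "0.13 0.13 -2.4 0 0 0 85.4" --pt "0.13 0.13 -3.6 0 0 0 85.4" --pt "0.13 0.13 -4.2 0 0 0 85.4" --pt "0.13 0.13 -4.2 0 0 0 85.4"

```text
t: 11.3
position: [728.8, -211.8, 71.8]
orientation: [0.502, 0.865, -0.001, 0.003]
contact_force: [-0.6, 0.5, 0.5]
grip_width: 1.005
```

```bash
python3 st.py
```

```text
u,v,z -191.8 -20.6 71.8 q [ 0.034  0.743  0.312  1.388 -0.239  1.043  0.906] 11.3
x 0.97 -0.25 -0.01
y -0.25 -0.97 0.0
z -0.01 0.0 -1.0
pos [ 728.8 -211.8   71.8] z axis [ 0.004 -0.005 -1.   ] y az 29.7
```

Tool position is good. Descending slowly over the tin.

>>> step_arm --pt "0.05 -0.03 -0.4 0 0 0 85.4" --pt "0.05 -0.03 -0.8 0 0 0 85.4" --pt "0.05 -0.03 -1.2 0 0 0 85.4" --pt "0.05 -0.03 -1.6 0 0 0 85.4" --pt "0.05 -0.03 -1.9 0 0 0 85.4"

```text
t: 11.8
position: [732.1, -213.3, 17.1]
orientation: [0.502, 0.865, -0.0, 0.005]
contact_force: [0.7, 0.4, -0.2]
grip_width: 1.004
```

>>> step_arm --pt "-0.23 -0.13 -0.1 0 0 0 85.4" --pt "-0.46 -0.27 -0.1 0 0 0 85.4" --pt "-0.7 -0.4 -0.1 0 0 0 85.4" --pt "-0.93 -0.54 -0.1 0 0 0 85.4" --pt "-1.16 -0.67 -0.1 0 0 0 85.4"

```text
t: 12.3
position: [697.3, -234.3, 16.0]
orientation: [0.502, 0.865, -0.0, 0.006]
contact_force: [1.1, 0.7, -1.7]
grip_width: 1.001
```

>>> step_arm --pt "-0.23 -0.13 0 0 0 0 85.4" --pt "-0.46 -0.27 0 0 0 0 85.4" --pt "-0.7 -0.4 0 0 0 0 85.4" --pt "-0.93 -0.54 0 0 0 0 85.4" --pt "-1.16 -0.67 0 0 0 0 85.4"

```text
t: 12.8
position: [662.6, -254.0, 15.6]
orientation: [0.502, 0.865, -0.0, 0.006]
contact_force: [1.2, 1.4, 0.7]
grip_width: 1.0
```

```bash
python3 st.py
python3 - <<'E'
from h import *
w=optics.capture("wrist"); cv2.imwrite("pics/w5.png",w["image"][:,:,::-1])
c=optics.capture("top"); g=mask(c,*G); print([onz(c,a[0],92)[0].round() for a in cv2.approxPolyDP(cont(g),3,True)])
E
```

```text
u,v,z -175.7 56.3 15.6 q [ 0.106  0.723  0.296  1.568 -0.251  0.876  1.01 ] 12.8
x 0.97 -0.25 -0.01
y -0.25 -0.97 0.01
z -0.01 -0.0 -1.0
pos [ 662.6 -254.    15.6] z axis [ 0.011 -0.006 -1.   ] y az 29.7
[array([676., -79.]), array([590.,   6.]), array([ 482., -100.]), array([ 570., -185.]), array([ 596., -158.]), array([ 620., -177.]), array([ 665., -134.]), array([ 647., -110.])]
```

View pics/w5.png

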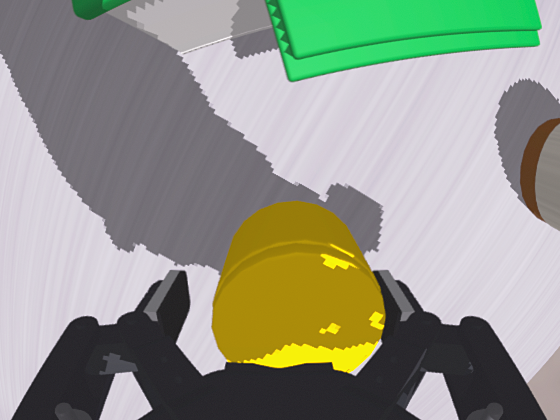

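The tin is between the jaws at (300,300) and moving with them. The caddy hasn't moved.

>>> step_arm --pt "-0.25 -0.15 0 0 0 0 85.4" --pt "-0.5 -0.3 0 0 0 0 85.4" --pt "-0.75 -0.44 0 0 0 0 85.4" --pt "-1.0 -0.58 0 0 0 0 85.4" --pt "-1.25 -0.72 0 0 0 0 85.4"

```text
t: 13.4
position: [624.8, -275.8, 15.5]
orientation: [0.502, 0.865, -0.0, 0.006]
contact_force: [1.1, 1.9, 0.4]
grip_width: 0.999
```

>>> step_arm --pt "-0.25 -0.15 0 0 0 0 85.4" --pt "-0.5 -0.3 0 0 0 0 85.4" --pt "-0.75 -0.44 0 0 0 0 85.4" --pt "-1.0 -0.58 0 0 0 0 85.4" --pt "-1.25 -0.72 0 0 0 0 85.4"

```text
t: 13.9
position: [587.4, -297.2, 15.4]
orientation: [0.502, 0.865, -0.0, 0.006]
contact_force: [2.6, 1.1, 0.5]
grip_width: 0.999
```

>>> step_arm --pt "-0.1 -0.06 0 0 0 0 85.4" --pt "0.1 0.06 0 0 0 0 85.4" --pt "0.1 0.06 0 0 0 0 85.4" --pt "0.1 0.06 0 0 0 0 85.4"

```text
t: 14.3
position: [590.9, -294.6, 15.0]
orientation: [0.502, 0.865, -0.0, 0.005]
contact_force: [0.1, -0.6, 0.3]
grip_width: 1.001
```

```bash
python3 st.py
```

```text
u,v,z -154.7 135.9 15.0 q [ 0.184  0.653  0.298  1.703 -0.246  0.812  1.112] 14.3
x 0.97 -0.25 -0.01
y -0.25 -0.97 0.0
z -0.01 -0.0 -1.0
pos [ 590.9 -294.6   15. ] z axis [ 0.009 -0.006 -1.   ] y az 29.8
```

>>> step_arm --pt "0 0 0.5 0 0 0 85.4" --pt "0 0 1.3 0 0 0 85.4" --pt "0 0 2.5 0 0 0 85.4" --pt "0 0 4 0 0 0 85.4" --pt "0 0 5.5 0 0 0 85.4"

```text
t: 14.8
position: [590.4, -295.2, 182.8]
orientation: [0.502, 0.865, -0.0, 0.006]
contact_force: [0.6, -0.2, 0.1]
grip_width: 1.0
```

>>> step_arm --pt "1 0 0.5 0 0 0 0" --pt "2.3 0 1 0 0 0 0" --pt "3.6 0 1 0 0 0 0" --pt "4.3 0.4 1 0 0 0 0" --pt "4.3 0.4 1 0 0 0 0"

```text
t: 15.3
position: [723.4, -279.1, 210.3]
orientation: [0.5, 0.866, 0.001, 0.006]
contact_force: [0.2, 0.5, -0.2]
grip_width: 0.145
```

```bash
sed -i 's/w\[80:260,330:450\]/w[80:260,330:470]/' tin.py; python3 tin.py; python3 st.py
```

```text
tin 587.6705322265625 -301.8585205078125 31.98702049255371 u,v -157.55554418945312 143.30367529296873 pix (408, 177, 10, 24)
green 3121.0 ((589.7971801757812, -100.65834045410156), (153.49765014648438, 154.68087768554688), 44.46799087524414)
[ 721.17793289 -281.1323956   210.39822358] -236.05803794170063 33.35832250352332 [ 0.122  0.658  0.338  1.218 -0.212  1.287  0.973] 15.35
u,v,z -236.1 33.4 210.4 q [ 0.122  0.658  0.338  1.218 -0.212  1.287  0.973] 15.35
x 0.97 -0.25 -0.01
y -0.25 -0.97 0.01
z -0.01 -0.0 -1.0
pos [ 721.2 -281.1  210.4] z axis [ 0.01  -0.006 -1.   ] y az 29.9
```

>>> step_arm --pt "0 0 0 34.6 20 0 0" --pt "0 0 0 34.6 20 0 0" --pt "0 0 0 34.6 20 0 0" --pt "0 0 0 34.6 20 0 0" --pt "0 0 0 34.6 20 0 0"

```text
t: 15.85
position: [712.7, -285.4, 192.3]
orientation: [0.485, 0.817, 0.155, -0.271]
contact_force: [-1.6, -1.7, -4.2]
grip_width: -0.0
```

>>> step_arm --pt "-0.5 0.5 -1 4 2.3 0 0" --pt "-1 1 -2 7 4 0 0" --pt "-1.5 1.8 -3 7 4 0 0" --pt "-1.8 2.4 -3.5 7 4 0 0" --pt "-1.8 2.4 -3.5 7 4 0 0"

```text
t: 16.35
position: [655.7, -204.3, 94.3]
orientation: [0.467, 0.798, 0.19, -0.331]
contact_force: [-0.3, 0.2, 0.3]
grip_width: 0.005
```

```bash
python3 tin.py; python3 st.py
```

```text
tin 588.7283935546875 -295.6963806152344 33.441226959228516 u,v -153.88905923461914 138.23996865844725 pix (396, 176, 22, 25)
green 3124.0 ((589.8467407226562, -100.70881652832031), (153.49765014648438, 154.53939819335938), 44.46799087524414)
[ 657.39621312 -206.28583112   95.99007692] -137.95932221755533 26.644503573823062 [ 0.498  1.01  -0.126  0.987 -0.346  1.784  0.944] 16.4
u,v,z -138.0 26.6 96.0 q [ 0.498  1.01  -0.126  0.987 -0.346  1.784  0.944] 16.4
x 0.69 -0.19 0.7
y -0.26 -0.97 -0.0
z 0.68 -0.18 -0.71
pos [ 657.4 -206.3   96. ] z axis [-0.347  0.61  -0.712] y az 29.4
```

>>> step_arm --pt "0.3 0 -0.5 0 0 0 0" --pt "0.3 0 -1 0 0 0 0" --pt "0.3 0 -1.5 0 0 0 0" --pt "0.3 0 -1.8 0 0 0 0" --pt "0.3 0 -1.8 0 0 0 0"

```text
t: 16.9
position: [666.8, -206.7, 39.9]
orientation: [0.468, 0.798, 0.19, -0.329]
contact_force: [-0.1, 0.6, 0.2]
grip_width: 0.001
```

```bash
python3 st.py;  python3 - <<'E'
from h import *
w=optics.capture("wrist"); cv2.imwrite("pics/w6.png",w["image"][:,:,::-1])
E
```

```text
u,v,z -144.9 20.2 39.9 q [ 0.492  1.084 -0.124  0.965 -0.34   1.735  0.963] 16.9
x 0.69 -0.19 0.7
y -0.26 -0.97 -0.0
z 0.68 -0.18 -0.71
pos [ 666.8 -206.7   39.9] z axis [-0.347  0.611 -0.712] y az 29.3
```

View pics/w6.png

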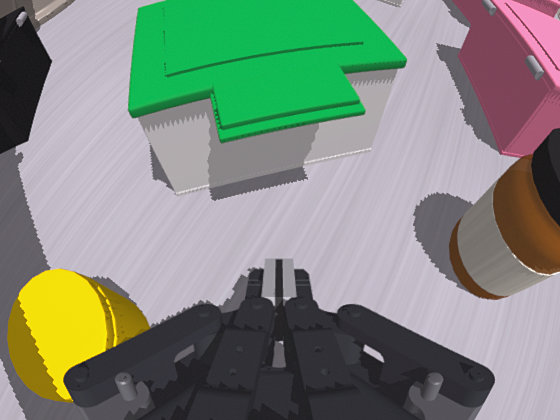

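The fingers line up with the tab, which spans (215–365, 95–140). The tin is upright on the left. Sliding under the tab.

>>> step_arm --pt "-0.28 0.52 0 0 0 0 0" --pt "-0.56 1.05 0 0 0 0 0" --pt "-0.84 1.57 0 0 0 0 0" --pt "-1.1 2.05 0 0 0 0 0" --pt "-1.1 2.05 0 0 0 0 0"

```text
t: 17.45
position: [635.3, -143.5, 43.6]
orientation: [0.467, 0.799, 0.191, -0.327]
contact_force: [1.5, 0.3, 0.1]
grip_width: 0.003
```

```bash
python3 st.py
```

```text
u,v,z -77.6 -1.5 43.6 q [ 0.461  0.974 -0.145  1.187 -0.359  1.605  0.959] 17.45
x 0.69 -0.18 0.7
y -0.26 -0.97 -0.0
z 0.68 -0.18 -0.71
pos [ 635.3 -143.5   43.6] z axis [-0.344  0.61  -0.713] y az 29.4
```

>>> step_arm --pt "-0.03 0.03 0.4 0 0 0 0" --pt "-0.06 0.06 0.8 0 0 0 0" --pt "-0.09 0.09 1.3 0 0 0 0" --pt "-0.12 0.12 1.8 0 0 0 0" --pt "-0.2 0.2 2.2 0 0 0 0"

```text
t: 17.95
position: [629.7, -139.6, 110.0]
orientation: [0.468, 0.799, 0.191, -0.326]
contact_force: [0.2, 0.1, -1.3]
grip_width: -0.003
```

```bash
python3 st.py;  python3 - <<'E'
from h import *
w=optics.capture("wrist"); cv2.imwrite("pics/w7.png",w["image"][:,:,::-1]); print(r.sense()["contact_force"])
E
```

```text
u,v,z -71.0 -0.1 110.0 q [ 0.462  0.889 -0.148  1.196 -0.371  1.671  0.923] 17.95
x 0.69 -0.19 0.7
y -0.26 -0.97 -0.0
z 0.68 -0.18 -0.71
pos [ 629.7 -139.6  110. ] z axis [-0.342  0.61  -0.714] y az 29.3
[1.0756447  0.49046261 1.75602775]
```

View pics/w7.png

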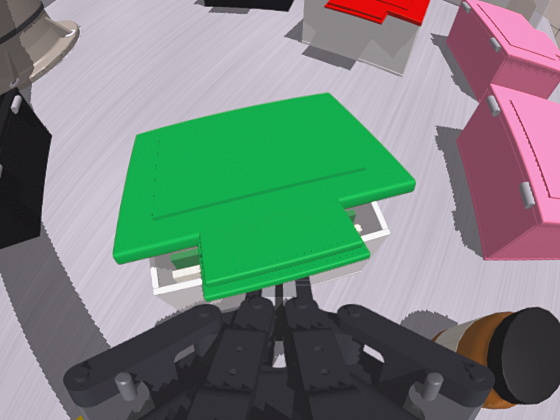

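The lid is rising with the fingertips under its tab, whose front edge runs from (205,300) to (370,255). Continuing along the arc.

>>> step_arm --pt "-0.14 0.14 0.5 0 0 0 0" --pt "-0.3 0.31 1.0 0 0 0 0" --pt "-0.56 0.57 1.43 0 0 0 0" --pt "-0.82 0.83 1.83 0 0 0 0" --pt "-1.12 1.14 2.13 0 0 0 0"

```text
t: 18.5
position: [595.2, -104.4, 173.5]
orientation: [0.468, 0.799, 0.191, -0.327]
contact_force: [0.1, -1.1, -1.3]
grip_width: 0.003
```

```bash
python3 st.py
```

```text
u,v,z -21.6 -0.1 173.5 q [ 0.453  0.748 -0.162  1.315 -0.396  1.679  0.89 ] 18.5
x 0.69 -0.19 0.7
y -0.26 -0.97 -0.0
z 0.68 -0.18 -0.71
pos [ 595.2 -104.4  173.5] z axis [-0.343  0.61  -0.714] y az 29.3
```

>>> step_arm --pt "-0.28 0.29 0.28 0 0 0 0" --pt "-0.63 0.64 0.48 0 0 0 0" --pt "-1.0 1.02 0.65 0 0 0 0" --pt "-1.35 1.38 0.7 0 0 0 0" --pt "-1.68 1.72 0.7 0 0 0 0"

```text
t: 19.0
position: [544.2, -52.1, 193.9]
orientation: [0.468, 0.799, 0.191, -0.327]
contact_force: [0.1, -0.1, 0.4]
grip_width: 0.001
```

>>> step_arm --pt "-0.2 0.2 0 0 0 0 0" --pt "-0.4 0.4 -0.1 0 0 0 0" --pt "-0.6 0.6 -0.15 0 0 0 0" --pt "-0.7 0.72 -0.2 0 0 0 0" --pt "-0.7 0.72 -0.2 0 0 0 0"

```text
t: 19.5
position: [523.6, -31.2, 186.7]
orientation: [0.468, 0.798, 0.19, -0.328]
contact_force: [0.0, -0.4, 0.4]
grip_width: -0.003
```

```bash
python3 st.py;  python3 - <<'E'
from h import *
w=optics.capture("wrist"); s=optics.capture("scene"); cv2.imwrite("pics/w8.png",np.hstack([cv2.resize(w["image"],(400,300)),cv2.resize(s["image"][130:340,100:380],(400,300))])[:,:,::-1])
E
```

```text
u,v,z 80.8 -0.1 186.7 q [ 0.426  0.583 -0.192  1.581 -0.435  1.562  0.882] 19.5
x 0.69 -0.19 0.7
y -0.26 -0.97 -0.0
z 0.68 -0.18 -0.71
pos [523.6 -31.2 186.7] z axis [-0.345  0.611 -0.713] y az 29.3
```

View pics/w8.png

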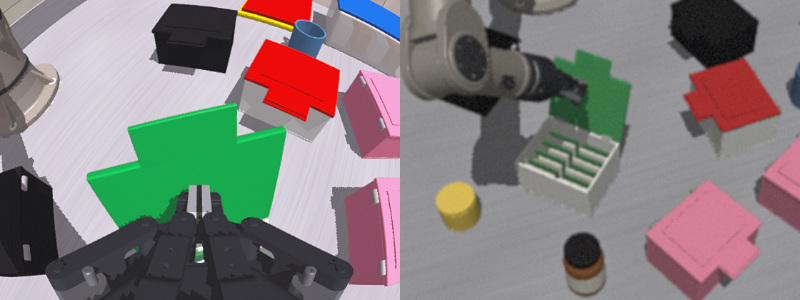

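The lid is open and leaning back, the tin is upright and everything else is in place. Withdrawing.

>>> step_arm --pt "0.5 -0.5 0.2 0 0 0 0" --pt "1.2 -1.2 0.7 0 0 0 0" --pt "2 -2 1.5 0 0 0 0" --pt "2.8 -2.9 2.3 0 0 0 0" --pt "3.4 -3.5 3.2 0 0 0 0"

```text
t: 20.1
position: [627.0, -139.2, 282.8]
orientation: [0.469, 0.798, 0.19, -0.327]
contact_force: [0.2, 0.1, 0.4]
grip_width: 0.004
```

>>> step_arm --pt "0.5 -0.5 0.5 0 0 0 0" --pt "1 -1 1 0 0 0 0" --pt "1 -1 1 0 0 0 0" --pt "1 -1 1 0 0 0 0" --pt "1 -1 1 0 0 0 0"

```text
t: 20.6
position: [655.7, -168.0, 312.2]
orientation: [0.469, 0.798, 0.193, -0.325]
contact_force: [-0.9, 0.3, 0.2]
grip_width: -0.003
```

```bash
python3 st.py; sed -i 's/330:470/330:500/' tin.py; python3 tin.py
python3 - <<'E'
from h import *
s=optics.capture("scene"); c=optics.capture("top")
cv2.imwrite("pics/f.png",np.hstack([cv2.resize(s["image"][130:340,100:380],(400,300)),cv2.resize(c["image"][60:270,230:510],(400,300))])[:,:,::-1])
E
```

```text
u,v,z -109.4 1.1 312.2 q [ 0.697  0.892 -0.731  0.862 -0.1    1.995  0.539] 20.6
x 0.69 -0.19 0.7
y -0.26 -0.96 0.0
z 0.68 -0.19 -0.71
pos [ 655.7 -168.   312.2] z axis [-0.338  0.613 -0.714] y az 29.0
tin 562.25634765625 -279.22259521484375 1.3378630876541138 u,v -123.60634259033202 145.652305480957 pix (402, 198, 2, 1)
green 1004.0 ((517.4322509765625, -27.206329345703125), (165.033447265625, 46.120052337646484), 44.8699836730957)
[ 655.35436961 -167.08959691  311.62271438] -108.50676614795789 0.7062539707907226 [ 0.695  0.892 -0.728  0.864 -0.101  1.995  0.54 ] 20.65
```

Picture limit reached. I'll ease joint 6 away from its limit, then check the lid and tin numerically.

>>> step_arm --pt "0.3 -0.6 0 -8 -4 0 0" --pt "0.5 -1.2 0 -15 -8 0 0" --pt "0.5 -1.2 0 -22 -12 0 0" --pt "0.5 -1.2 0 -22 -12 0 0" --pt "0.5 -1.2 0 -22 -12 0 0"

```text
t: 21.25
position: [669.8, -200.7, 312.5]
orientation: [0.499, 0.85, 0.082, -0.147]
contact_force: [0.0, -0.4, 0.5]
grip_width: 0.001
```

```bash
python3 st.py|head -1
python3 - <<'E'
from h import *
H=np.array([538.,-46]);u=np.array([-.699,.715]);v=np.array([-.715,-.699])
for n in("top","scene"):
    c=optics.capture(n); g=cont(mask(c,*G))
    pts=lambda th:[np.r_[H-u*rr*np.cos(th)+v*s,85+rr*np.sin(th)] for rr,s in((155,35),(155,-35),(124,75),(124,-75))]
    for th in (1.7,1.95):
        pr=cv2.projectPoints(np.array(pts(th)),c["rvec"],c["tvec"],np.array([[c["fx"],0,c["cx"]],[0,c["fy"],c["cy"]],[0,0,1]]),None)[0][:,0]
        print(n,th,pr.round().tolist(),[round(cv2.pointPolygonTest(g,tuple(map(float,p)),True),1) for p in pr])
    h=cv2.cvtColor(c["image"],cv2.COLOR_RGB2HSV); m=cv2.inRange(h,(20,120,60),(33,255,255)); w=np.zeros_like(m)
    x0,x1,y0,y1=(370,470,150,260) if n=="top" else (110,200,230,330); w[y0:y1,x0:x1]=255; m&=w
    if m.any():
        k=cont(m); print("tin",cv2.boundingRect(k)); (a,b),d=cv2.minEnclosingCircle(np.float32(onz(c,k[:,0],60))); p=np.array([a,b])-(H-60*u); print(a,b,d,"u,v",p@u,p@v)
    rd=cv2.inRange(h,(0,150,60),(6,255,255))|cv2.inRange(h,(174,150,60),(180,255,255)); a,b,cc,d=(165,170,80,75) if n=="top" else (290,160,85,70); print("red area",(rd[b:b+d,a:a+cc]>0).sum())
    if n=="top":
        o=cv2.cvtColor(cv2.imread("pics/top0.png"),cv2.COLOR_BGR2HSV);rd=cv2.inRange(o,(0,150,60),(6,255,255))|cv2.inRange(o,(174,150,60),(180,255,255));print("red before",(rd[b:b+d,a:a+cc]>0).sum())
        i0=cv2.imread("pics/top0.png")[:,:,::-1].astype(int)
        for nm,(X,Y) in dict(mug=(131,208),jar=(341,115)).items(): print(nm,"diff",abs(i0-c["image"])[Y-25:Y+25,X-25:X+25].mean().round(2))
E
```

```text
u,v,z -142.6 13.9 312.5 q [ 0.668  0.696 -0.668  1.023  0.135  1.741  0.6  ] 21.25
top 1.7 [[329.0, 217.0], [307.0, 195.0], [341.0, 229.0], [295.0, 184.0]] [-3.5, -3.4, -3.5, -4.4]
top 1.95 [[317.0, 229.0], [295.0, 207.0], [331.0, 238.0], [285.0, 193.0]] [1.2, 0.6, -0.1, -0.4]
tin (391, 176, 31, 28)
583.945556640625 -288.86761474609375 42.21729278564453 u,v -145.77672863525385 136.91338970947268
red area 3143
red before 3142
mug diff 6.59
jar diff 7.1
scene 1.7 [[214.0, 171.0], [239.0, 181.0], [201.0, 176.0], [253.0, 196.0]] [-0.3, 6.4, -7.5, 5.9]
scene 1.95 [[222.0, 165.0], [246.0, 173.0], [207.0, 170.0], [259.0, 190.0]] [-2.2, 0.7, -1.1, 1.2]
tin (126, 258, 30, 33)
609.1572875976562 -288.4571228027344 50.367034912109375 u,v -163.10622683471675 118.60006820678714
red area 2090
```

```bash
python3 -c "
from rig import r
print(r.sense()['contact_force'].round(2)); print(r.hand_in())"
```

```text
[-0.45  0.01 -0.7 ]
the job is handed in; nothing more can be done
None
```

I moved the tin clear of the caddy's front, flipped the green lid up from under its tab and over to its open stop, and handed in at about 21.4 s. On my checks all the end conditions hold. `r.hand_in()` gives no verdict, so this isn't confirmed.

**What went wrong:** during the first tin push or the back-off after it, the caddy turned about 31° and shifted about 15 mm. I think a gripper linkage caught the tab, but I didn't see it happen. Because of the turn, the tin was no longer clear of the caddy's front. I straddled it with open jaws, without gripping, and pushed it along the table to the robot side.

**Last checks:**
- **Lid:** the camera outline matches 1.95 rad to within about 2 px in both views; 1.7 rad does not match.
- **Tin:** upright in the last view I could look at. Its distance from the caddy's middle line came out as 137 mm (top camera) and 119 mm (scene camera). The two disagree because both outlines include the tin's side; I put it at about 130 mm. Both are over the 105 mm limit.
- **Caddy:** about 15 mm from its starting place, give or take 3 mm (limit 30 mm).
- **Red-lidded caddy:** the red lid's area is unchanged in the top view.
- **Mug and jar:** they looked undisturbed in every picture I viewed. The pixel comparison showed a difference of about 7 grey levels, and I didn't check whether that was just image noise.
- **Robot:** clear of everything, with less than 1 N on the wrist.

I reached the 12-picture limit, so the final state was checked by numbers only.

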